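# Send the tarts through the pass to the serving station

## Robot

A 6-joint arm with a two-finger parallel gripper is mounted at the origin on the work surface. World frame = base frame: x ahead of the robot, y to its left, z up, the work surface at z = 0. Lengths are in m, angles in rad, forces in N, time in s.
With the tool pointing down it reaches from about 0.35 to 0.775 m from the base axis. Payload 7.3 kg.
Tool frame: the origin (TCP) lies between the finger pads, 19 mm behind the fingertips; this is the grasp point; z points along the fingers, y is the line along which they close (so a half turn about z gives the same grasp; the last joint's range is limited). The gripper opens to 92 mm and grips with 3 to 60 N. Pads are 19 mm wide; open, the fingers measure 130 mm over their backs; the gripper's body (75 mm by 190 mm) begins 47 mm behind the grasp point.
Start: joints at [1.095, 0.342, 1.524, -0, 1.275, -0.146], TCP at [0.17, 0.497, 0.246] pointing down, gripper open.
Joint ranges: [-2.53, 2.53], [-0.77, 2.02], [0.04, 2.7], [-1, 4.14], [0.28, 2.66], [-3.11, 3.11]. Speed limits (rad/s): [2.57, 2.57, 3.14, 3.14, 3.14, 3.14].

## Interface

Orientations are given as [roll, pitch, yaw] about the fixed x, y, z axes, in that order (R = Rz(yaw) Ry(pitch) Rx(roll)).
In Python, from cell import robot gives the robot as it stands.
- The arm moves only by the tool step_arm, never from a script. Its argument "motion" is a list of rows, each a list of 2 entries, a list of its own where there are three numbers: the shift along the tool's x, y, z in units of 60 mm (1.0 is 60 mm), then the turn about the tool's z in rad. In form: [[[x, y, z], spin], ...]. A call has 1 to 10 rows; each row is the pose to reach, as a shift and turn from the pose commanded when the call began, along the tool's axes at that moment; what a row does not reach only later rows make up. A row lasts 1/8 s, in which the tool goes at most 62.5 mm and 10.7 degrees, less where a joint would pass 70% of its speed; a pose out of reach is approached as far as the arm can. A call with a gripper value outside its range is refused whole. "hand" is the closure in counts, from 0 (fully open) to 255 (shut), set as the call begins (left out, the last holds). The fingers move at their own pace and stop on an object; "squeeze" is the grip in N (left out, the last holds). Time passes only in rows, so rows that repeat a pose let the fingers close. It gives the time, the measured TCP pose, the force, the opening and the grip force at its end, in the units of the state.
- robot.observe(): the state, without advancing time (a new reading comes with each control period).
- robot.read_camera(name): name is "scene" or "side" or "wrist"; returns a dict with "pixels" (400x640x3 uint8, red, green, blue), "intrinsics" (3x3 intrinsics, pixels), "xyz" and "rotation" of the camera in the world; the wrist camera has in their place "T_tool_cam" (4x4, takes a point from camera to tool coordinates, whose origin is the TCP and whose axes are the flange's). Camera axes: x right, y up, looking along -z (the intrinsics and any distortion apply to the point x, -y, -z); pixel columns grow to the right and rows downward; lengths in m; the calibration is good to about 2 mm. A picture is of the moment at which its call begins: read the wrist's pose just before it. There is no depth.
- robot.hand_in(): hands the job in; it is judged then, once.
The state is a dict: "time": time; "qpos": joint angles; "qvel": joint speeds; "joint_efforts": joint torques, N m; "tool_pos": TCP position; "tool_rot": TCP orientation; "contact_force": force on the tool from outside, world axes, zero at the start; "torque": the same for the moment, N m; "opening": finger opening in m; "grip_force": force on a finger pad.
Only numpy, scipy, OpenCV 4.12 (cv2) and the standard library are available. Lean on these libraries where they do the work, as an engineer would, in place of code of your own. Each camera call takes 0.05 s, during which the arm holds its last target. There are 200 camera calls.

## Task

Push the carriage with the two tarts along its slide, away from you and in under the clear guard, until it clicks into the serving station's detent (the spring pin with the orange knob) and is held there. Push gently and slowly enough that it stops in that detent with both tarts lying flat on it, do not knock the guard, and leave the bell, the jar and the ramekin alone.

Things in the scene. Friction and masses are not known exactly. Their poses are not given: they have to be found in the camera images.
- rail: Fixed low aluminium slide on the steel bench, 420 x 150 mm, 18 mm high. Origin on the bench, on the slide's centre line, 125 mm from its near end; x runs along the slide, the way the carriage is pushed (roughly away from the robot), z up.
- carriage: Steel carriage, 190 mm long (x), 130 mm wide (y), 0.9 kg; it can only slide along the rail's x (drag about 1 N; about 65 mm or more is left past the serving station). Origin at bench level under the middle of its deck; deck top 35 mm, rim 49 mm above the bench. A red push plate stands across its rear (-x) end; a white cam with a V-notch sits on its right side (-y).
- handle (a point): Centre of the outer (robot-side) face of the red push plate, 104 mm behind the carriage's origin, 72 mm above the bench. The plate is 80 mm wide, 9 mm thick, from 22 to 90 mm above the bench; nothing stands behind it but the flat rail. x points along the slide into the plate (the push direction), z up.
- notch (a point): The V-notch in the carriage's white cam, between two teeth, 27 mm above the bench, at the carriage's x = 0, y = -75 mm; the cam ends 40 mm ahead of and behind it. It starts on the spring pin with the grey knob (loading station), which takes a push of about 14 N (10 to 18) to leave and lets go within 40 mm. Coming out, the carriage may jump up to 40 mm ahead of the fingers.
- pin_b (a joint): Serving station's spring pin, orange knob, 105 to 175 mm along the rail from the grey one (it differs, unmeasured). In m: 0 free; 0.008 riding on a tooth; about 0.003 at rest = in the notch. Entering takes 4 to 8 N from 38 mm before, then it drops in, up to 12 mm ahead of the fingers; going on rises sharply past 14 N, to some 24 N, and runs past. Let go at the rise: the pin centres it.
- guard: Fixed clear sheet 234 mm deep (x), 320 wide (y), 6 thick, underside 190 mm above the bench, a steel strip along its near edge; 12 mm posts at y = +-154 mm. Origin on the bench under the middle of the near edge, x deeper under it. At the serving station the push plate's face is 5 mm before to 35 mm beyond that edge: a tool pointing down meets the guard, lean it back 35 to 45 degrees.
- tart_1: Round tart, 78 mm across, 20 mm high, 0.12 kg, loose on the carriage deck (rear one). Origin at the centre of its underside, z up.
- tart_2: The same, the front one.
- bell: Chrome counter bell on a black foot, 84 mm across, 57 mm high, loose bystander. Origin under its centre.
- jar: Closed terracotta-coloured jar, 68 mm across, 100 mm high, loose bystander. Origin under its centre.
- ramekin: White ceramic bowl, 84 mm across, 50 mm high, loose bystander. Origin under its centre.
Things that resemble listed ones, but are neither listed nor needed, are in the scene too. Leave any pink or purple look-alike of the tart_1 alone. What is shaped like the tart_2 but purple or turquoise is not meant.

How it is judged:
At the end, for the whole second after the job is handed in: The carriage has moved more than 90 mm and is at rest with the serving station's pin dropped in its notch (pin_b between 1.8 and 4.5 mm), and both tarts lie flat (within 0.1 rad) on its deck (value of joint pin_b between 0.0018 and 0.0045 m and distance of carriage from where it was at the start of the episode above 0.09 m and linear speed of carriage below 0.005 m/s and angle between each of tart_1, tart_2's own z axis and vertical below 0.1 rad and z of tart_1 in the frame of carriage between 0.03 and 0.04 m and z of tart_2 in the frame of carriage between 0.03 and 0.04 m); the robot touches nothing.
It fails at once if the guard is knocked (more than 12 N) (contact force between any of the arm, the fingers and guard above 12 N).
It fails at once if the carriage is rammed (more than 45 N) (contact force between any of the arm, the fingers and carriage above 45 N).
It fails at once if the bell, the jar or the ramekin is moved more than 25 mm (distance of any of bell, jar, ramekin from where it was at the start of the episode above 0.025 m).
It also fails if it takes over 42 s, if anything falls off the work surface, if the arm or the gripper's body presses on something with over 40 N, if the wrist force passes 120 N, or if a joint passes its speed limit or range.

## Working session

There is one attempt and no reset: what is moved stays moved. The work goes in short steps, Python scripts to look and compute and a tool call to move; the robot and the scene stay as the last step left them, time stands still between calls to the robot, and variables do not carry over. Pictures are saved under pics/ and viewed, at most 10 in all, crops included, and the job is handed in when it is done.

Besides the shell and the picture viewer there is one more tool, called by a JSON object that holds its "fn" and its "kwargs", one argument or row to a line. step_arm: Moves the arm, as the interface text tells. Its arguments: {"type":"object","properties":{"motion":{"type":"array"},"hand":{"type":"number"},"squeeze":{"type":"number"}},"required":["motion"]}

```bash
mkdir -p pics; ls
python3 - <<'E'
from cell import robot
import cv2,pickle
s=robot.observe();print(s)
for n in("scene","side"):
    c=robot.read_camera(n);pickle.dump(c,open(n+".pkl","wb"));cv2.imwrite(f"pics/{n}0.png",c["pixels"][:,:,::-1]);print(n,c["intrinsics"],c["xyz"],c["rotation"],[k for k in c])
E
```

```text
pics
{'time': 0.0, 'qpos': array([ 1.09499546e+00,  3.42733108e-01,  1.52499676e+00, -9.10122563e-06,
        1.27537978e+00, -1.46041017e-01]), 'qvel': array([-0.00073968, -0.00017163,  0.00023027, -0.00138011,  0.00072408,
        0.00037242]), 'joint_efforts': array([-1.24838614e-03, -4.31241775e+01, -2.44222248e+01,  7.15914136e-02,
        5.58489596e-02, -1.00521468e-04]), 'tool_pos': array([0.16983647, 0.49638517, 0.24484661]), 'tool_rot': array([-3.14009055e+00, -2.12145733e-04,  2.81183530e+00]), 'contact_force': array([0.29725492, 0.04956626, 0.24296113]), 'torque': array([ 0.02967801, -0.00549626, -0.0198079 ]), 'grip_force': 0.0, 'opening': 0.09144033484133392}
scene [[475.29994666   0.         321.58776568]
 [  0.         475.29994666 200.91096542]
 [  0.           0.           1.        ]] [0.48627596 0.46996685 1.29485963] [ 0.37627145 -0.0050622  -2.8982874 ] ['pixels', 'intrinsics', 'xyz', 'rotation']
side [[402.70388321   0.         322.93125408]
 [  0.         402.70388321 200.48982289]
 [  0.           0.           1.        ]] [ 0.11117123 -0.71042011  1.07578487] [ 0.69957694  0.00999298 -0.61550402] ['pixels', 'intrinsics', 'xyz', 'rotation']
```

View pics/scene0.png

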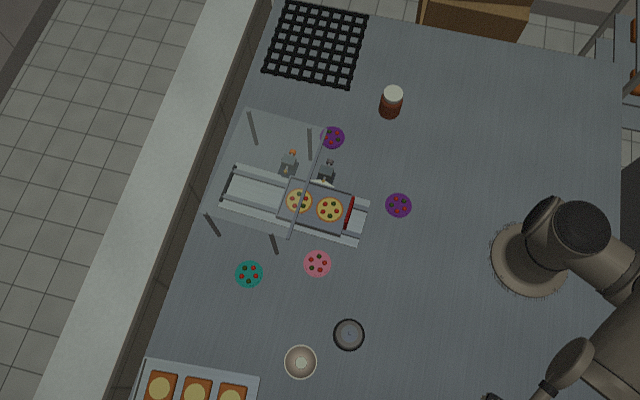

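View pics/side0.png

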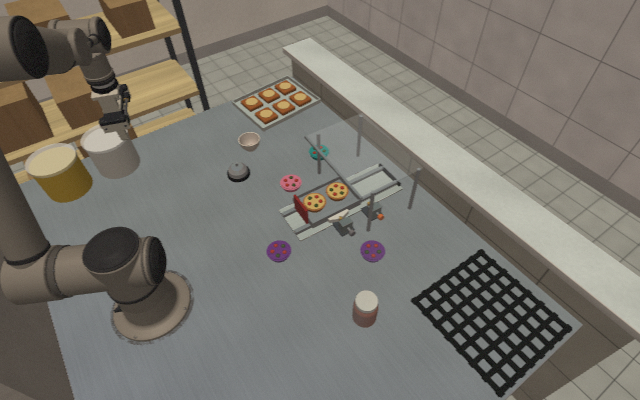

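The scene view shows the red plate at about (350,212), the guard's steel strip from (325,130) to (291,238), the orange knob at (293,152) and the grey knob at (330,163). The side view shows the plate at (301,209). Next I'll measure the plate, rail and guard.

```bash
cat > h.py <<'E'
import numpy as np,cv2,pickle
from scipy.spatial.transform import Rotation as Ro
def ray(c,u,v):
    K=c["intrinsics"];d=np.array([(u-K[0,2])/K[0,0],-(v-K[1,2])/K[1,1],-1.])
    return np.array(c["xyz"]),Ro.from_euler("xyz",c["rotation"]).as_matrix()@d
def onz(c,u,v,z):
    o,d=ray(c,u,v);return o+d*(z-o[2])/d[2]
def red(c,box):
    h=cv2.cvtColor(c["pixels"],cv2.COLOR_RGB2HSV);m=((h[...,0]<8)|(h[...,0]>172))&(h[...,1]>150)&(h[...,2]>50)
    k=np.zeros_like(m);x0,y0,x1,y1=box;k[y0:y1,x0:x1]=1;m=(m&k).astype(np.uint8)
    n,l,s,ct=cv2.connectedComponentsWithStats(m);i=1+np.argmax(s[1:,4]);return np.argwhere(l==i)[:,::-1],s[i]
E
python3 - <<'E'
from h import *
A=pickle.load(open("scene.pkl","rb"));B=pickle.load(open("side.pkl","rb"))
for c,b in((A,(338,185,375,240)),(B,(285,185,312,235))):
    p,s=red(c,b);print(s,p.mean(0),cv2.boxPoints(cv2.minAreaRect(p.astype(np.float32))).round(1).tolist())
print("strip",onz(A,325,130,.193),onz(A,291,238,.193))
print("strip side",onz(B,307,137,.193),onz(B,371,197,.193))
for n,uv in dict(nr=(369,202),nl=(359,246),fr=(236,164),fl=(219,207)).items():print(n,onz(A,*uv,.018))
for n,uv in dict(bell=(349,334),ram=(300,362),jar=(392,100),orange=(293,152),grey=(330,163)).items():print(n,onz(A,*uv,.05))
big=cv2.resize(A["pixels"][95:260,190:390],None,fx=4,fy=3.6,interpolation=cv2.INTER_CUBIC);cv2.imwrite("pics/crop.png",cv2.resize(A["pixels"][110:250,205:385],(792,600)[::1] and (771,600),interpolation=cv2.INTER_CUBIC)[:,:,::-1])
E
```

```text
[344 197  11  33  95] [348.68421053 211.21052632] [[341.6000061035156, 228.3000030517578], [351.5, 196.1999969482422], [355.1000061035156, 197.3000030517578], [345.29998779296875, 229.39999389648438]]
[294 195  14  23 100] [300.34 206.18] [[289.3999938964844, 198.10000610351562], [296.1000061035156, 193.60000610351562], [309.0, 213.0], [302.29998779296875, 217.5]]
strip [ 0.62562985 -0.152112    0.193     ] [0.63424551 0.15761556 0.193     ]
strip side [0.64855753 0.15601316 0.193     ] [ 0.65295464 -0.16891663  0.193     ]
nr [ 0.46791901 -0.05118605  0.018     ]
nl [0.46792048 0.08453104 0.018     ]
fr [ 0.87717089 -0.07401056  0.018     ]
fl [0.88269265 0.06854007 0.018     ]
bell [0.4437651  0.32646676 0.05      ]
ram [0.54703942 0.42151949 0.05      ]
jar [ 0.46891825 -0.38551842  0.05      ]
orange [ 0.71721056 -0.13831702  0.05      ]
grey [ 0.60347759 -0.12990073  0.05      ]
```

View pics/crop.png

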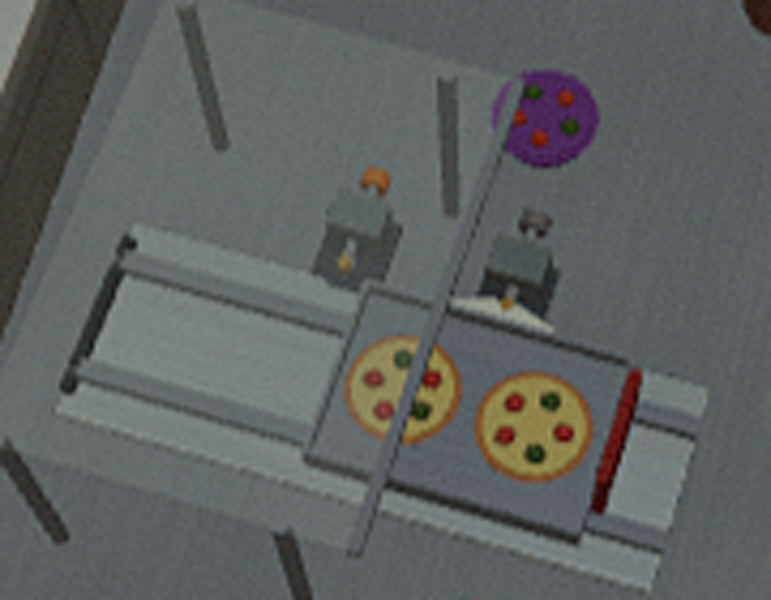

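The crop shows the pin tips at crop pixels (345,262) and (508,302), the strip from (518,80) to (355,553), and the plate top from (634,372) to (598,510). I'll refine the positions with these and start the first small test move.

Run:
```python
from h import *
A=pickle.load(open("scene.pkl","rb"));B=pickle.load(open("side.pkl","rb"))
f=lambda x,y,z:print((x,y),onz(A,205+x/4.283,110+y/4.286,z).round(4))
for a in((345,262,.027),(508,302,.027),(375,178,.05),(535,218,.05),(518,82,.196),(355,553,.196),(641,372,.09),(604,512,.09),(708,400,.018),(655,590,.018),(135,225,.018),(58,410,.018)):f(*a)
big=B["pixels"][120:260,240:430];cv2.imwrite("pics/cropside.png",cv2.resize(big,(760,560),interpolation=cv2.INTER_CUBIC)[:,:,::-1])
```

```text
(345, 262) [ 0.7262 -0.0834  0.027 ]
(508, 302) [ 0.6105 -0.0815  0.027 ]
(375, 178) [ 0.7189 -0.1395  0.05  ]
(535, 218) [ 0.6053 -0.1366  0.05  ]
(518, 82) [ 0.6235 -0.1536  0.196 ]
(355, 553) [0.6404 0.1628 0.196 ]
(641, 372) [ 0.5102 -0.0273  0.09  ]
(604, 512) [0.5122 0.07   0.09  ]
(708, 400) [ 0.4634 -0.0481  0.018 ]
(655, 590) [0.4698 0.0899 0.018 ]
(135, 225) [ 0.8772 -0.0791  0.018 ]
(58, 410) [0.8853 0.0649 0.018 ]
```

View pics/cropside.png

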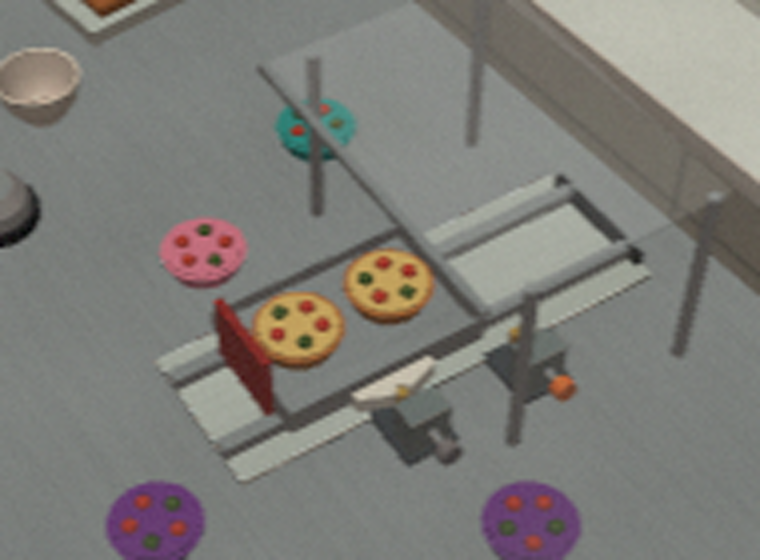

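{"fn": "step_arm", "kwargs": {
  "motion": [
    [[0,0,0],0.15],
    [[0,0,0],0.3]
  ],
  "hand": 255
}}

```text
time: 0.35
tool_pos: [0.1699, 0.4965, 0.2451]
tool_rot: [-3.141, 0.0, 2.507]
contact_force: [0.2, -0.3, 0.7]
opening: 0.0765
grip_force: 0.0
```

{"fn": "step_arm", "kwargs": {
  "motion": [
    [[-0.8,-0.35,-0.13],-0.06],
    [[-1.7,-0.73,-0.27],-0.12],
    [[-2.6,-1.1,-0.4],-0.18],
    [[-3.4,-1.45,-0.53],-0.24],
    [[-4.25,-1.8,-0.67],-0.3],
    [[-5.1,-2.2,-0.8],-0.36],
    [[-5.95,-2.55,-0.93],-0.42],
    [[-6.8,-2.9,-1.07],-0.48],
    [[-7.6,-3.3,-1.2],-0.54],
    [[-8.4,-3.6,-1.33],-0.57]
  ],
  "hand": 255
}}

```text
time: 1.6
tool_pos: [0.4504, 0.0235, 0.3254]
tool_rot: [3.141, -0.0, 3.082]
contact_force: [0.3, 0.1, -0.2]
opening: 0.0004
grip_force: 0.0
```

Run:
```python
from cell import robot
s=robot.observe();print(s["time"],s["qpos"].round(3),s["tool_pos"].round(4),s["tool_rot"].round(3),s["opening"])
```

```text
1.6 [-0.118  0.149  1.561  0.     1.432 -1.63 ] [0.4504 0.0235 0.3254] [ 3.141 -0.     3.082] 0.00036585138276092885
```

{"fn": "step_arm", "kwargs": {
  "motion": [
    [[-1,0,-0.3],0],
    [[-2,0,-0.6],0],
    [[-3,0,-0.6],0],
    [[-4,0,-0.6],0],
    [[-5,0,-0.6],0],
    [[-6,0,-0.6],0],
    [[-7,0,-0.6],0],
    [[-8,0,-0.6],0]
  ]
}}

```text
time: 2.6
tool_pos: [0.8073, -0.0008, 0.3177]
tool_rot: [3.139, 0.034, 3.082]
contact_force: [0.5, 0.7, -0.4]
opening: 0.0001
grip_force: 0.0
```

Run:
```python
from cell import robot
s=robot.observe();print(s["time"],s["qpos"].round(3),s["tool_pos"].round(4),s["tool_rot"].round(3),s["opening"])
```

```text
2.6 [-0.097  1.04   0.041  0.005  2.027 -1.606] [ 8.073e-01 -8.000e-04  3.177e-01] [3.139 0.034 3.082] 0.0001377580590042997
```

{"fn": "step_arm", "kwargs": {
  "motion": [
    [[-1,0,0],0],
    [[-3,0,0],0],
    [[-6,0,0],0]
  ]
}}

```text
time: 2.98
tool_pos: [0.8432, -0.0088, 0.2792]
tool_rot: [3.137, 0.092, 3.082]
contact_force: [0.0, 0.1, 0.4]
opening: 0.0004
grip_force: 0.0
```

Run:
```python
from cell import robot
s=robot.observe();print(s["time"],s["qpos"].round(3),s["tool_pos"].round(4),s["tool_rot"].round(3),s["opening"])
```

```text
2.975 [-0.104  1.091  0.036  0.009  1.922 -1.612] [ 0.8432 -0.0088  0.2792] [3.137 0.092 3.082] 0.00035424225829813164
```

{"fn": "step_arm", "kwargs": {
  "motion": [
    [[-2,0,-2],0],
    [[-4,0,-3],0],
    [[-6,0,-4],0],
    [[-8,0,-4],0]
  ]
}}

```text
time: 3.48
tool_pos: [0.8352, -0.0161, 0.3291]
tool_rot: [3.135, 0.142, 3.081]
contact_force: [-0.6, 0.5, 0.4]
opening: 0.0004
grip_force: 0.0
```

Run:
```python
from cell import robot
s=robot.observe();print(s["time"],s["qpos"].round(3),s["tool_pos"].round(4),s["tool_rot"].round(3),s["opening"])
```

```text
3.475 [-0.116  1.031  0.036  0.016  1.933 -1.621] [ 0.8352 -0.0161  0.3291] [3.135 0.142 3.081] 0.00043066781419996144
```

{"fn": "step_arm", "kwargs": {
  "motion": [
    [[-8,0,-5],0],
    [[-8,0,-5],0],
    [[-8,0,-5],0],
    [[-8,0,-5],0],
    [[-8,0,-5],0],
    [[-8,0,-5],0],
    [[-8,0,-5],0],
    [[-8,0,-5],0]
  ]
}}

```text
time: 4.47
tool_pos: [0.8177, -0.0253, 0.3865]
tool_rot: [3.133, 0.187, 3.081]
contact_force: [0.0, 0.3, -0.4]
opening: 0.0001
grip_force: 0.0
```

Run:
```python
from cell import robot
s=robot.observe();print(s["time"],s["qpos"].round(3),s["tool_pos"].round(4),s["tool_rot"].round(3),s["opening"])
```

```text
4.475 [-0.132  0.96   0.037  0.024  1.959 -1.632] [ 0.8177 -0.0253  0.3865] [3.133 0.187 3.081] 0.0001454622898296991
```

{"fn": "step_arm", "kwargs": {
  "motion": [
    [[-2,0,-0.3],0],
    [[-5,0,-0.6],0],
    [[-9,0,-1],0]
  ]
}}

```text
time: 4.85
tool_pos: [0.8468, -0.0304, 0.3629]
tool_rot: [3.132, 0.235, 3.08]
contact_force: [-0.0, -0.3, -1.1]
opening: 0.0004
grip_force: 0.0
```

{"fn": "step_arm", "kwargs": {
  "motion": [
    [[-2,0,-0.3],0],
    [[-5,0,-0.6],0],
    [[-9,0,-1],0]
  ]
}}

```text
time: 5.22
tool_pos: [0.8698, -0.0347, 0.3508]
tool_rot: [3.131, 0.285, 3.08]
contact_force: [-1.0, 0.1, 0.5]
opening: 0.0006
grip_force: 0.0
```

Run:
```python
from cell import robot
s=robot.observe();print(s["time"],s["qpos"].round(3),s["tool_pos"].round(4),s["tool_rot"].round(3),s["opening"])
```

```text
5.225 [-0.139  1.015  0.037  0.034  1.806 -1.637] [ 0.8698 -0.0347  0.3508] [3.131 0.285 3.08 ] 0.0006362509094588754
```

{"fn": "step_arm", "kwargs": {
  "motion": [
    [[-2,0,-0.3],0],
    [[-5,0,-0.6],0],
    [[-9,0,-1],0]
  ]
}}

```text
time: 5.6
tool_pos: [0.8883, -0.0384, 0.348]
tool_rot: [3.13, 0.336, 3.079]
contact_force: [0.1, -0.4, 0.3]
opening: 0.0004
grip_force: 0.0
```

{"fn": "step_arm", "kwargs": {
  "motion": [
    [[-2,0,-0.3],0],
    [[-5,0,-0.6],0],
    [[-9,0,-1],0]
  ]
}}

```text
time: 5.98
tool_pos: [0.9028, -0.0414, 0.3528]
tool_rot: [3.129, 0.388, 3.079]
contact_force: [0.9, 0.0, 0.1]
opening: 0.0002
grip_force: 0.0
```

{"fn": "step_arm", "kwargs": {
  "motion": [
    [[-2,0,-0.3],0],
    [[-5,0,-0.6],0],
    [[-9,0,-1],0]
  ]
}}

```text
time: 6.35
tool_pos: [0.9141, -0.0441, 0.3652]
tool_rot: [3.128, 0.441, 3.078]
contact_force: [-0.1, -0.1, -1.3]
opening: 0.0007
grip_force: 0.0
```

{"fn": "step_arm", "kwargs": {
  "motion": [
    [[-2,0,-0.3],0],
    [[-5,0,-0.6],0],
    [[-9,0,-1],0]
  ]
}}

```text
time: 6.72
tool_pos: [0.9221, -0.0464, 0.3828]
tool_rot: [3.127, 0.492, 3.077]
contact_force: [0.1, -0.3, -0.7]
opening: 0.0003
grip_force: 0.0
```

{"fn": "step_arm", "kwargs": {
  "motion": [
    [[-2,0,-0.1],0],
    [[-5,0,-0.3],0],
    [[-9,0,-0.5],0]
  ]
}}

```text
time: 7.1
tool_pos: [0.9318, -0.0484, 0.3961]
tool_rot: [3.126, 0.542, 3.076]
contact_force: [0.4, 0.3, 0.2]
opening: 0.0002
grip_force: 0.0
```

{"fn": "step_arm", "kwargs": {
  "motion": [
    [[-2,0,-0.1],0],
    [[-5,0,-0.3],0],
    [[-9,0,-0.5],0]
  ]
}}

```text
time: 7.48
tool_pos: [0.9383, -0.0501, 0.4163]
tool_rot: [3.125, 0.595, 3.075]
contact_force: [-0.1, 0.5, -0.8]
opening: 0.0005
grip_force: 0.0
```

{"fn": "step_arm", "kwargs": {
  "motion": [
    [[-2,0,-0.1],0],
    [[-5,0,-0.3],0],
    [[-9,0,-0.5],0]
  ]
}}

```text
time: 7.85
tool_pos: [0.9417, -0.0515, 0.4407]
tool_rot: [3.124, 0.646, 3.074]
contact_force: [0.2, 0.4, 1.1]
opening: 0.0004
grip_force: 0.0
```

{"fn": "step_arm", "kwargs": {
  "motion": [
    [[-2,0,-0.1],0],
    [[-5,0,-0.3],0],
    [[-9,0,-0.5],0]
  ]
}}

```text
time: 8.22
tool_pos: [0.9419, -0.0528, 0.4689]
tool_rot: [3.123, 0.697, 3.073]
contact_force: [0.4, 0.8, -0.2]
opening: 0.0003
grip_force: 0.0
```

{"fn": "step_arm", "kwargs": {
  "motion": [
    [[1,0,0],0],
    [[2,0,0],0],
    [[2,0,0],0]
  ]
}}

```text
time: 8.6
tool_pos: [0.8644, -0.0477, 0.4022]
tool_rot: [3.123, 0.698, 3.073]
contact_force: [0.1, -0.8, 1.1]
opening: 0.0005
grip_force: 0.0
```

Run:
```python
from cell import robot
s=robot.observe();print(s["time"],s["qpos"].round(3),s["tool_pos"].round(4),s["tool_rot"].round(3),s["opening"])
```

```text
8.6 [-0.173  0.602  0.869  0.104  0.979 -1.709] [ 0.8644 -0.0477  0.4022] [3.123 0.698 3.073] 0.0005080859360679391
```

```bash
cat > go.py <<'E'
import sys
from h import *
from cell import robot
s=robot.observe();R=Ro.from_euler("xyz",s["tool_rot"]).as_matrix()
print(s["time"],s["tool_pos"].round(4),s["tool_rot"].round(3),s["contact_force"].round(1),s["qpos"].round(2))
p=s["tool_pos"]
a=list(map(float,sys.argv[1:]))
for i in range(0,len(a),3):print(a[i:i+3],"shift units",(R.T@(np.array(a[i:i+3])-p)/.06).round(2))
E
python3 go.py .43 .023 .36 .43 .023 .2 .43 .023 .075
```

```text
8.6 [ 0.8644 -0.0477  0.4022] [3.123 0.698 3.073] [ 0.1 -0.8  1.1] [-0.17  0.6   0.87  0.1   0.98 -1.71]
[0.43, 0.023, 0.36] shift units [ 6.05  0.76 -4.14]
[0.43, 0.023, 0.2] shift units [ 7.76  0.72 -2.1 ]
[0.43, 0.023, 0.075] shift units [ 9.1   0.69 -0.5 ]
```

{"fn": "step_arm", "kwargs": {
  "motion": [
    [[0.75,0.1,-0.52],0],
    [[1.5,0.2,-1.04],0],
    [[2.25,0.3,-1.55],0],
    [[3,0.4,-2.07],0],
    [[3.8,0.5,-2.6],0],
    [[4.55,0.6,-3.1],0],
    [[5.3,0.7,-3.6],0],
    [[6.05,0.76,-4.14],0],
    [[6.05,0.76,-4.14],0]
  ]
}}

```text
time: 9.72
tool_pos: [0.4279, 0.0237, 0.3612]
tool_rot: [3.123, 0.698, 3.074]
contact_force: [0.4, -0.6, -0.2]
opening: 0.0005
grip_force: 0.0
```

```bash
python3 go.py .43 .023 .2 .43 .023 .075
```

```text
9.725 [0.4279 0.0237 0.3612] [3.123 0.698 3.074] [ 0.4 -0.6 -0.2] [-0.2  -0.28  2.04  0.16  0.69 -1.79]
[0.43, 0.023, 0.2] shift units [ 1.7  -0.05  2.08]
[0.43, 0.023, 0.075] shift units [ 3.04 -0.08  3.68]
```

{"fn": "step_arm", "kwargs": {
  "motion": [
    [[0.5,0,0.6],0],
    [[1.1,-0.03,1.3],0],
    [[1.7,-0.05,2.08],0]
  ]
}}

```text
time: 10.1
tool_pos: [0.4283, 0.0168, 0.2293]
tool_rot: [3.104, 0.679, 3.077]
contact_force: [-0.2, 0.8, 0.9]
opening: 0.0002
grip_force: 0.0
```

```bash
python3 go.py .44 .023 .073 .45 .023 .1
python3 - <<'E'
from cell import robot
import cv2,pickle
c=robot.read_camera("side");cv2.imwrite("pics/s2.png",c["pixels"][:,:,::-1])
E
```

```text
10.1 [0.4283 0.0168 0.2293] [3.104 0.679 3.077] [-0.2  0.8  0.9] [-0.25 -0.09  2.31  0.54  0.3  -2.23]
[0.44, 0.023, 0.073] shift units [1.49 0.03 2.15]
[0.45, 0.023, 0.1] shift units [1.08 0.05 1.9 ]
```

View pics/s2.png

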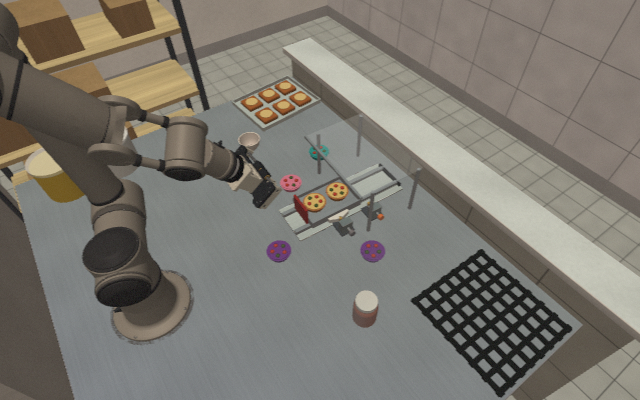

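The side view shows the gripper leaning back at about (255,180), clear of the plate at (301,209). Joint 5 is near its limit. I'll fit a planar model to see which tilt is feasible along the push line.

Run:
```python
import numpy as np
from scipy.optimize import least_squares,fsolve
D=[(.342733,1.524997,1.27538,.16984,.49639,.24485),(.149,1.561,1.432,.4504,.0235,.3254),(1.04,.041,2.027,.8073,-.0008,.3177),(1.091,.036,1.922,.8432,-.0088,.2792),(.96,.037,1.959,.8177,-.0253,.3865),(1.015,.037,1.806,.8698,-.0347,.3508)]
def fk(P,a,b,c):
    h,A,B,T,r0=P;return r0+A*np.sin(a)+B*np.sin(a+b)+T*np.sin(a+b+c),h+A*np.cos(a)+B*np.cos(a+b)+T*np.cos(a+b+c)
d=.0767
def res(P):
    o=[]
    for a,b,c,x,y,z in D:
        r,zz=fk(P,a,b,c);o+=[r-np.sqrt(x*x+y*y-d*d),zz-z]
    return o
s=least_squares(res,[.2,.4,.35,.25,0]);P=s.x;print(P.round(3),np.abs(s.fun).max())
h,A,B,T,r0=P
for th in(.35,.45,.5,.55,.6,.65,.7):
  out=[]
  for x,z in((.43,.3),(.44,.2),(.44,.075),(.48,.075),(.6,.075)):
    r=np.sqrt(x*x-d*d+.02**2);wr=r-r0-T*np.sin(np.pi-th);wz=z-h-T*np.cos(np.pi-th)
    L=np.hypot(wr,wz);cb=(L*L-A*A-B*B)/(2*A*B);
    if abs(cb)>1: out.append(None);continue
    b=np.arccos(cb);a=np.arctan2(wr,wz)-np.arctan2(B*np.sin(b),A+B*np.cos(b));out.append((a.round(2),b.round(2),round(np.pi-th-a-b,2)))
  print(th,out)
```

```text
[ 0.186  0.549  0.411  0.341 -0.049] 0.009423940322123237
0.35 [(np.float64(-0.07), np.float64(1.92), np.float64(0.94)), (np.float64(0.03), np.float64(2.09), np.float64(0.67)), (np.float64(0.21), np.float64(2.28), np.float64(0.3)), (np.float64(0.27), np.float64(2.19), np.float64(0.33)), (np.float64(0.44), np.float64(1.91), np.float64(0.45))]
0.45 [(np.float64(-0.12), np.float64(2.0), np.float64(0.82)), (np.float64(-0.01), np.float64(2.17), np.float64(0.53)), (np.float64(0.2), np.float64(2.36), np.float64(0.14)), (np.float64(0.25), np.float64(2.27), np.float64(0.17)), (np.float64(0.41), np.float64(2.0), np.float64(0.28))]
0.5 [(np.float64(-0.15), np.float64(2.04), np.float64(0.75)), (np.float64(-0.03), np.float64(2.21), np.float64(0.46)), (np.float64(0.19), np.float64(2.4), np.float64(0.05)), (np.float64(0.25), np.float64(2.31), np.float64(0.08)), (np.float64(0.41), np.float64(2.04), np.float64(0.2))]
0.55 [(np.float64(-0.17), np.float64(2.08), np.float64(0.68)), (np.float64(-0.05), np.float64(2.25), np.float64(0.39)), (np.float64(0.19), np.float64(2.44), np.float64(-0.04)), (np.float
[... 265 characters left out ...]
t64(-0.14)), (np.float64(0.25), np.float64(2.4), np.float64(-0.1)), (np.float64(0.4), np.float64(2.12), np.float64(0.02))]
0.65 [(np.float64(-0.21), np.float64(2.16), np.float64(0.55)), (np.float64(-0.07), np.float64(2.34), np.float64(0.23)), (np.float64(0.21), np.float64(2.53), np.float64(-0.24)), (np.float64(0.26), np.float64(2.44), np.float64(-0.2)), (np.float64(0.4), np.float64(2.17), np.float64(-0.07))]
0.7 [(np.float64(-0.23), np.float64(2.2), np.float64(0.47)), (np.float64(-0.08), np.float64(2.38), np.float64(0.15)), (np.float64(0.22), np.float64(2.57), np.float64(-0.35)), (np.float64(0.27), np.float64(2.48), np.float64(-0.31)), (np.float64(0.41), np.float64(2.21), np.float64(-0.17))]
```

{"fn": "step_arm", "kwargs": {
  "motion": [
    [[0.35,0,0.4],0],
    [[0.7,0,0.8],0],
    [[0.7,0,0.8],0]
  ]
}}

```text
time: 10.52
tool_pos: [0.4209, -0.0001, 0.1828]
tool_rot: [3.066, 0.679, 3.076]
contact_force: [0.7, 1.1, 0.1]
opening: 0.0005
grip_force: 0.0
```

```bash
python3 go.py .44 .023 .1
```

```text
10.525 [ 4.209e-01 -1.000e-04  1.828e-01] [3.066 0.679 3.076] [0.7 1.1 0.1] [-0.38  0.    2.41  1.24  0.28 -3.05]
[0.44, 0.023, 0.1] shift units [0.64 0.31 1.28]
```

{"fn": "step_arm", "kwargs": {
  "motion": [
    [[0,0,0],0.18],
    [[0,0,0],0.36],
    [[0,0,0],0.54],
    [[0,0,0],0.72],
    [[0,0,0],0.9],
    [[0,0,0],1.08],
    [[0,0,0],1.26],
    [[0,0,0],1.44],
    [[0,0,0],1.62]
  ]
}}

```text
time: 11.65
tool_pos: [0.421, 0.0002, 0.1833]
tool_rot: [2.464, -0.093, 1.51]
contact_force: [-0.5, -0.1, 0.3]
opening: 0.0004
grip_force: 0.0
```

{"fn": "step_arm", "kwargs": {
  "motion": [
    [[0,0,0],0.18],
    [[0,0,0],0.36],
    [[0,0,0],0.54],
    [[0,0,0],0.72],
    [[0,0,0],0.9],
    [[0,0,0],1.08],
    [[0,0,0],1.26],
    [[0,0,0],1.44],
    [[0,0,0],1.52]
  ]
}}

```text
time: 12.78
tool_pos: [0.4211, 0.0002, 0.1833]
tool_rot: [-3.065, -0.679, -0.068]
contact_force: [-0.6, 0.7, -0.3]
opening: 0.0005
grip_force: 0.0
```

```bash
python3 go.py .44 .023 .1 .44 .01 .12 .44 .02 .15
```

```text
12.775 [4.211e-01 2.000e-04 1.833e-01] [-3.065 -0.679 -0.068] [-0.6  0.7 -0.3] [-0.38  0.    2.41  1.24  0.28  0.1 ]
[0.44, 0.023, 0.1] shift units [-0.65 -0.3   1.29]
[0.44, 0.01, 0.12] shift units [-0.43 -0.11  1.02]
[0.44, 0.02, 0.15] shift units [-0.12 -0.3   0.64]
```

{"fn": "step_arm", "kwargs": {
  "motion": [
    [[-0.2,-0.1,0.4],0],
    [[-0.4,-0.2,0.8],0],
    [[-0.65,-0.3,1.3],0],
    [[-0.65,-0.3,1.3],0],
    [[-0.65,-0.3,1.3],0]
  ]
}}

```text
time: 13.4
tool_pos: [0.4407, 0.0229, 0.0984]
tool_rot: [-3.068, -0.68, -0.063]
contact_force: [0.2, 0.4, -0.0]
opening: 0.0005
grip_force: 0.0
```

```bash
python3 go.py .44 .023 .073
```

```text
13.4 [0.4407 0.0229 0.0984] [-3.068 -0.68  -0.063] [ 0.2  0.4 -0. ] [-0.26  0.32  2.48  2.58  0.37 -1.2 ]
[0.44, 0.023, 0.073] shift units [-0.28  0.02  0.32]
```

```bash
python3 go.py .46 .021 .056 .48 .0197 .056 .50 .0183 .056
```

```text
13.4 [0.4407 0.0229 0.0984] [-3.068 -0.68  -0.063] [ 0.2  0.4 -0. ] [-0.26  0.32  2.48  2.58  0.37 -1.2 ]
[0.46, 0.021, 0.056] shift units [-0.19  0.07  0.75]
[0.48, 0.0197, 0.056] shift units [0.07 0.08 0.96]
[0.5, 0.0183, 0.056] shift units [0.33 0.1  1.17]
```

{"fn": "step_arm", "kwargs": {
  "motion": [
    [[-0.1,0.03,0.37],0],
    [[-0.19,0.07,0.75],0],
    [[-0.19,0.07,0.75],0]
  ]
}}

```text
time: 13.78
tool_pos: [0.4594, 0.0212, 0.055]
tool_rot: [-3.065, -0.677, -0.064]
contact_force: [0.2, 1.1, 0.4]
opening: 0.0006
grip_force: 0.0
```

```bash
python3 go.py .475 .02 .056 .50 .0183 .056
python3 - <<'E'
from cell import robot
import cv2
c=robot.read_camera("side");cv2.imwrite("pics/s3.png",cv2.resize(c["pixels"][120:260,220:410],(760,560),interpolation=cv2.INTER_CUBIC)[:,:,::-1])
E
```

```text
13.775 [0.4594 0.0212 0.055 ] [-3.065 -0.677 -0.064] [0.2 1.1 0.4] [-0.25  0.49  2.47  2.75  0.51 -1.37]
[0.475, 0.02, 0.056] shift units [0.21 0.02 0.15]
[0.5, 0.0183, 0.056] shift units [0.54 0.04 0.41]
```

View pics/s3.png

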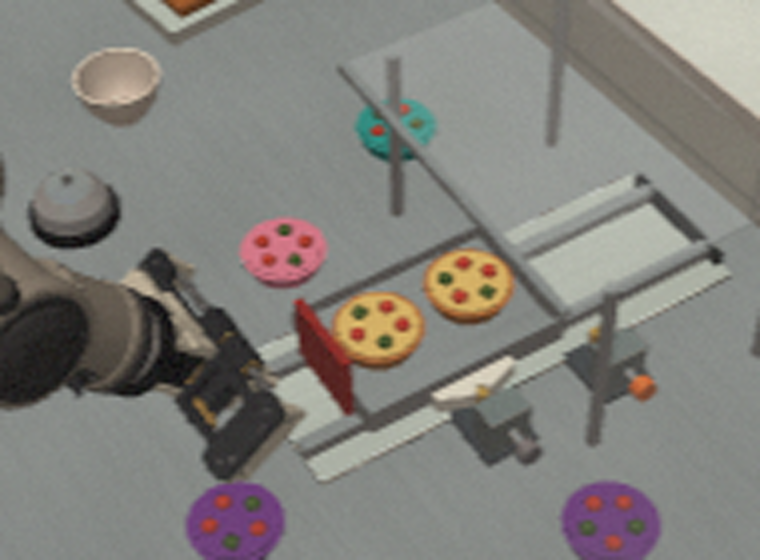

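{"fn": "step_arm", "kwargs": {
  "motion": [
    [[0.06,0,0.04],0],
    [[0.12,0.01,0.09],0],
    [[0.18,0.01,0.13],0],
    [[0.24,0.02,0.18],0],
    [[0.27,0.02,0.2],0],
    [[0.3,0.02,0.225],0],
    [[0.33,0.03,0.25],0],
    [[0.36,0.03,0.27],0]
  ]
}}

```text
time: 14.82
tool_pos: [0.485, 0.0186, 0.0566]
tool_rot: [-3.068, -0.677, -0.063]
contact_force: [0.1, 0.1, 0.7]
opening: 0.0005
grip_force: 0.0
```

```bash
python3 go.py .50 .0183 .056 .52 .017 .056 .56 .0143 .056
```

```text
14.825 [0.485  0.0186 0.0566] [-3.068 -0.677 -0.063] [0.1 0.1 0.7] [-0.23  0.49  2.4   2.72  0.45 -1.32]
[0.5, 0.0183, 0.056] shift units [0.19 0.   0.16]
[0.52, 0.017, 0.056] shift units [0.45 0.02 0.37]
[0.56, 0.0143, 0.056] shift units [0.97 0.05 0.79]
```

{"fn": "step_arm", "kwargs": {
  "motion": [
    [[0.033,0,0.026],0],
    [[0.066,0,0.053],0],
    [[0.1,0,0.08],0],
    [[0.13,0,0.107],0],
    [[0.165,0,0.133],0],
    [[0.2,0.01,0.16],0]
  ]
}}

```text
time: 15.58
tool_pos: [0.4972, 0.0185, 0.0555]
tool_rot: [-3.068, -0.671, -0.062]
contact_force: [-18.1, 1.4, 11.8]
opening: 0.0005
grip_force: 8.6
```

{"fn": "step_arm", "kwargs": {
  "motion": [
    [[0.016,0,0.012],0],
    [[0.032,0,0.024],0]
  ]
}}

```text
time: 15.82
tool_pos: [0.5006, 0.0182, 0.0559]
tool_rot: [-3.068, -0.673, -0.062]
contact_force: [-5.9, 1.3, 2.3]
opening: 0.0004
grip_force: 2.7
```

{"fn": "step_arm", "kwargs": {
  "motion": [
    [[0.02,0,0.012],0],
    [[0.04,0,0.024],0]
  ]
}}

```text
time: 16.08
tool_pos: [0.5053, 0.0178, 0.0569]
tool_rot: [-3.068, -0.676, -0.063]
contact_force: [-0.7, -0.5, -0.6]
opening: 0.0004
grip_force: 0.2
```

```bash
cat > plate.py <<'E'
from h import *
from cell import robot
A=pickle.load(open("scene.pkl","rb"));c=robot.read_camera("scene")
for q,b in((A,(338,185,375,240)),(c,(285,165,375,240))):
    p,s=red(q,b);p0=onz(q,*p.mean(0),.085);print(s,p0.round(4))
B=pickle.load(open("side.pkl","rb"));c=robot.read_camera("side")
for q,b in((B,(285,185,312,235)),(c,(285,170,352,235))):
    p,s=red(q,b);print("side",s,onz(q,*p.mean(0),.06).round(4))
E
python3 plate.py;python3 go.py .53 .0163 .056 .56 .0143 .056 .58 .013 .056 .62 .0103 .056
```

```text
[344 197  11  33  95] [0.5169 0.0159 0.085 ]
[339 196  12  32 110] [0.5281 0.0185 0.085 ]
side [294 195  14  23 100] [0.5227 0.0167 0.06  ]
side [298 194  13  22 109] [0.5359 0.0145 0.06  ]
16.175 [0.5063 0.0176 0.0575] [-3.068 -0.679 -0.063] [-0.1 -0.9  1.1] [-0.22  0.5   2.35  2.7   0.41 -1.28]
[0.53, 0.0163, 0.056] shift units [0.29 0.02 0.27]
[0.56, 0.0143, 0.056] shift units [0.68 0.04 0.58]
[0.58, 0.013, 0.056] shift units [0.94 0.06 0.79]
[0.62, 0.0103, 0.056] shift units [1.46 0.09 1.21]
```

{"fn": "step_arm", "kwargs": {
  "motion": [
    [[0.04,0,0.03],0],
    [[0.07,0,0.06],0],
    [[0.105,0,0.09],0],
    [[0.14,0.01,0.12],0],
    [[0.175,0.01,0.15],0],
    [[0.21,0.01,0.175],0],
    [[0.245,0.01,0.2],0],
    [[0.28,0.02,0.235],0],
    [[0.315,0.02,0.26],0],
    [[0.35,0.02,0.29],0]
  ]
}}

```text
time: 17.42
tool_pos: [0.5327, 0.0161, 0.0566]
tool_rot: [-3.068, -0.677, -0.063]
contact_force: [-0.5, 0.2, 1.2]
opening: 0.0003
grip_force: 0.6
```

```bash
python3 plate.py;python3 go.py .56 .0143 .056 .58 .013 .056 .62 .0103 .056
```

```text
[344 197  11  33  95] [0.5169 0.0159 0.085 ]
[330 193  11  33 113] [0.5548 0.0154 0.085 ]
side [294 195  14  23 100] [0.5227 0.0167 0.06  ]
side [305 190  14  21 114] [0.5632 0.013  0.06  ]
17.525 [0.5331 0.016  0.0568] [-3.068 -0.678 -0.063] [ 0.5  0.1 -0.2] [-0.21  0.52  2.28  2.66  0.36 -1.23]
[0.56, 0.0143, 0.056] shift units [0.34 0.02 0.29]
[0.58, 0.013, 0.056] shift units [0.6  0.04 0.5 ]
[0.62, 0.0103, 0.056] shift units [1.12 0.07 0.92]
```

{"fn": "step_arm", "kwargs": {
  "motion": [
    [[0.035,0,0.03],0],
    [[0.07,0,0.06],0],
    [[0.1,0,0.085],0],
    [[0.135,0.01,0.115],0],
    [[0.17,0.01,0.145],0],
    [[0.2,0.01,0.175],0],
    [[0.24,0.01,0.2],0],
    [[0.27,0.02,0.23],0],
    [[0.305,0.02,0.26],0],
    [[0.34,0.02,0.29],0]
  ]
}}

```text
time: 18.77
tool_pos: [0.5597, 0.0145, 0.0559]
tool_rot: [-3.068, -0.677, -0.063]
contact_force: [-1.0, -0.4, 0.9]
opening: 0.0007
grip_force: 0.6
```

```bash
python3 go.py .57 .0137 .056 .58 .013 .056 .62 .0103 .056
```

```text
18.775 [0.5597 0.0145 0.0559] [-3.068 -0.677 -0.063] [-1.  -0.4  0.9] [-0.2   0.54  2.21  2.61  0.31 -1.16]
[0.57, 0.0137, 0.056] shift units [0.13 0.01 0.11]
[0.58, 0.013, 0.056] shift units [0.26 0.02 0.21]
[0.62, 0.0103, 0.056] shift units [0.79 0.05 0.63]
```

```bash
python3 go.py .574 .003 .047
```

```text
18.775 [0.5597 0.0145 0.0559] [-3.068 -0.677 -0.063] [-1.  -0.4  0.9] [-0.2   0.54  2.21  2.61  0.31 -1.16]
[0.574, 0.003, 0.047] shift units [0.1  0.2  0.26]
```

{"fn": "step_arm", "kwargs": {
  "motion": [
    [[0,0.05,0.04],0],
    [[0,0.1,0.1],0],
    [[0.02,0.15,0.14],0],
    [[0.04,0.2,0.18],0],
    [[0.07,0.2,0.22],0],
    [[0.1,0.2,0.26],0]
  ]
}}

```text
time: 19.52
tool_pos: [0.5741, 0.0026, 0.0469]
tool_rot: [-3.068, -0.677, -0.063]
contact_force: [-1.4, -0.3, 1.0]
opening: -0.0002
grip_force: 0.6
```

```bash
python3 plate.py; python3 go.py .584 .002 .047 .60 .001 .047
```

```text
[344 197  11  33  95] [0.5169 0.0159 0.085 ]
[316 188  11  34 121] [0.5965 0.0145 0.085 ]
side [294 195  14  23 100] [0.5227 0.0167 0.06  ]
side [316 185  14  24 142] [0.6037 0.007  0.06  ]
19.625 [0.5743 0.0027 0.047 ] [-3.068 -0.678 -0.063] [-0.3  0.3 -0.2] [-0.22  0.58  2.17  2.56  0.32 -1.14]
[0.584, 0.002, 0.047] shift units [0.13 0.01 0.1 ]
[0.6, 0.001, 0.047] shift units [0.33 0.02 0.27]
```

{"fn": "step_arm", "kwargs": {
  "motion": [
    [[0.03,0,0.025],0],
    [[0.06,0,0.05],0],
    [[0.09,0,0.075],0],
    [[0.12,0,0.1],0]
  ]
}}

```text
time: 20.12
tool_pos: [0.5822, 0.0026, 0.0464]
tool_rot: [-3.068, -0.675, -0.063]
contact_force: [-7.7, -1.2, 4.4]
opening: 0.0004
grip_force: 3.7
```

{"fn": "step_arm", "kwargs": {
  "motion": [
    [[0.03,0,0.025],0],
    [[0.06,0,0.05],0],
    [[0.09,0,0.075],0]
  ]
}}

```text
time: 20.5
tool_pos: [0.589, 0.0023, 0.0462]
tool_rot: [-3.068, -0.675, -0.063]
contact_force: [-8.6, -2.7, 6.4]
opening: 0.0006
grip_force: 4.1
```

```bash
python3 plate.py; python3 go.py .60 .001 .047 .62 0 .047
```

```text
[344 197  11  33  95] [0.5169 0.0159 0.085 ]
[311 187  11  33 126] [0.6101 0.0133 0.085 ]
side [294 195  14  23 100] [0.5227 0.0167 0.06  ]
side [319 184  15  23 135] [0.6182 0.0076 0.06  ]
20.6 [0.5893 0.0023 0.0463] [-3.068 -0.675 -0.063] [-6.8 -2.4  3.5] [-0.21  0.59  2.13  2.52  0.29 -1.09]
[0.6, 0.001, 0.047] shift units [0.15 0.02 0.1 ]
[0.62, 0.0, 0.047] shift units [0.41 0.03 0.31]
```

{"fn": "step_arm", "kwargs": {
  "motion": [
    [[0.03,0,0.025],0],
    [[0.06,0,0.05],0],
    [[0.09,0,0.07],0]
  ]
}}

```text
time: 20.98
tool_pos: [0.5954, 0.0021, 0.0457]
tool_rot: [-3.067, -0.677, -0.063]
contact_force: [-8.8, -2.2, 5.2]
opening: 0.0001
grip_force: 4.4
```

{"fn": "step_arm", "kwargs": {
  "motion": [
    [[0.03,0,0.02],0],
    [[0.06,0,0.04],0]
  ]
}}

```text
time: 21.22
tool_pos: [0.5992, 0.0019, 0.0451]
tool_rot: [-3.066, -0.679, -0.063]
contact_force: [-5.9, -0.1, 3.6]
opening: 0.0003
grip_force: 2.9
```

```bash
python3 plate.py; python3 go.py .61 .001 .047 .62 0 .047
```

```text
[344 197  11  33  95] [0.5169 0.0159 0.085 ]
[307 186  11  33 130] [0.6203 0.0131 0.085 ]
side [294 195  14  23 100] [0.5227 0.0167 0.06  ]
side [322 182  14  23 138] [0.6289 0.0072 0.06  ]
21.325 [0.5997 0.0019 0.0452] [-3.066 -0.68  -0.063] [-3.4  0.6  1.1] [-0.21  0.6   2.11  2.51  0.28 -1.07]
[0.61, 0.001, 0.047] shift units [0.15 0.01 0.09]
[0.62, 0.0, 0.047] shift units [0.28 0.02 0.19]
```

{"fn": "step_arm", "kwargs": {
  "motion": [
    [[0.025,0,0.015],0],
    [[0.05,0,0.03],0]
  ]
}}

```text
time: 21.58
tool_pos: [0.6033, 0.0016, 0.0452]
tool_rot: [-3.065, -0.684, -0.063]
contact_force: [-0.4, -0.0, -0.2]
opening: 0.0002
grip_force: 0.0
```

{"fn": "step_arm", "kwargs": {
  "motion": [
    [[0.025,0,0.015],0],
    [[0.05,0,0.03],0]
  ]
}}

```text
time: 21.82
tool_pos: [0.606, 0.0012, 0.0447]
tool_rot: [-3.064, -0.685, -0.063]
contact_force: [-0.4, -0.3, -0.7]
opening: 0.0003
grip_force: 0.0
```

```bash
python3 plate.py; python3 go.py .61 .001 .047 .62 0 .047
```

```text
[344 197  11  33  95] [0.5169 0.0159 0.085 ]
[303 185  12  33 138] [0.6304 0.0125 0.085 ]
side [294 195  14  23 100] [0.5227 0.0167 0.06  ]
side [325 181  14  24 164] [0.6364 0.0021 0.06  ]
21.925 [0.6059 0.0012 0.0446] [-3.064 -0.685 -0.063] [ 0.4 -1.3  0.1] [-0.21  0.61  2.09  2.5   0.28 -1.06]
[0.61, 0.001, 0.047] shift units [0.08 0.   0.01]
[0.62, 0.0, 0.047] shift units [0.21 0.01 0.12]
```

The force fell to zero and the plate has moved about 114 mm, against the 115 mm measured between the pins, so the carriage has dropped in. I'll back off and check.

{"fn": "step_arm", "kwargs": {
  "motion": [
    [[-0.15,0,-0.12],0],
    [[-0.4,0,-0.3],0],
    [[-0.8,0,-0.6],0],
    [[-1.2,0,-0.95],0],
    [[-1.6,0,-1.25],0],
    [[-1.6,0,-1.25],0]
  ]
}}

```text
time: 22.68
tool_pos: [0.4819, 0.0034, 0.0414]
tool_rot: [-3.063, -0.682, -0.065]
contact_force: [1.3, -0.1, -0.4]
opening: 0.0006
grip_force: 0.0
```

```bash
python3 plate.py; python3 go.py
python3 - <<'E'
from cell import robot
import cv2
c=robot.read_camera("side");cv2.imwrite("pics/s4.png",cv2.resize(c["pixels"][120:260,240:430],(760,560),interpolation=cv2.INTER_CUBIC)[:,:,::-1])
E
```

```text
[344 197  11  33  95] [0.5169 0.0159 0.085 ]
[303 184  12  34 142] [0.6305 0.0122 0.085 ]
side [294 195  14  23 100] [0.5227 0.0167 0.06  ]
side [325 181  14  27 191] [ 6.341e-01 -6.000e-04  6.000e-02]
22.775 [0.4848 0.0029 0.0422] [-3.064 -0.686 -0.064] [ 0.6 -0.  -1. ] [-0.29  0.55  2.42  2.69  0.53 -1.36]
```

View pics/s4.png

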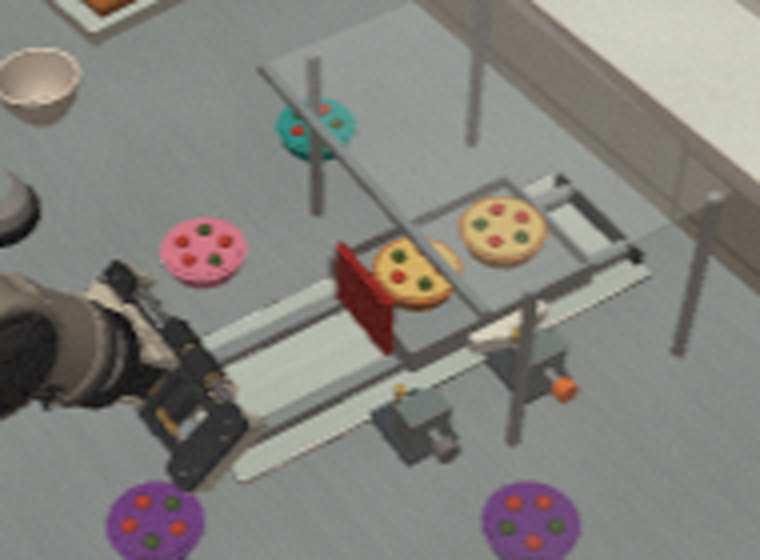

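The picture shows the orange pin's tip at about (515,335), centred in the white cam's notch. Both tarts lie flat at (415,272) and (503,230), the bell and ramekin are where they were, and the gripper touches nothing.

```bash
python3 -c "
from cell import robot
print(robot.hand_in())"
```

```text
the job is handed in; nothing more can be done
None
```

I handed the job in at about 23 s. The carriage was about 114 mm along and seated in the orange-knob detent, both tarts were flat, and the arm was clear; the hand-in call returned no verdict.

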